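# Make up the seasoning trays for two tables

## Task

Make up the two seasoning trays for the tables from the stock on the worktop: on the dark wooden tray the lemon goes on the cork mat and the pepper mill on the blue mat; on the green tray the green-capped spice jar goes on the cork mat and the squat gold-lidded jar on the blue mat. Set each thing in the middle of its mat, the mill and the jars upright, let go of everything, and leave the kitchen timer and the tin where they are.

Things in the scene. Friction and masses are not known exactly. Their poses are not given: they have to be found in the camera images.
- lemon_mid (a point): Yellow lemon lying on its side, 78 mm long (its x axis at the start), 55 mm wide (y), 56 mm high. Point: its centre, 28 mm above what it lies on. Take it across its width.
- pepper_mill_mid (a point): Upright turned-wood pepper mill, mid-brown, with a steel collar and small steel knob on top: 46 mm across its foot, 39 mm at its slim waist, 45 mm across its head, 90 mm high. Point: on its axis half-way up, 45 mm above its foot, at the waist; z up.
- spice_jar_mid (a point): Round upright glass spice jar with a dark green cap, 46 mm across, 106 mm high. Point: on its axis at the height to grip it, 75 mm above its foot, just under the cap (lower down the hand would meet the cap); z up.
- gold_jar_mid (a point): Squat upright jar with a golden-yellow lid and pale contents, 64 mm across (61 mm where it is solid to the grip), 90 mm high; gripped 45 to 65 mm above its foot. Point: on its axis half-way up, 45 mm above its foot; z up.
- dark_cork (a point): Brown cork round mat, 74 mm across, its top 9 mm above the worktop, in the middle of one compartment (either one) of the fixed dark-brown wooden tray. Point: centre of its top; x across the tray's short side, y along the row of its two compartments. Tray 114 x 239 mm, rim and divider 15 mm high; compartments 100 (x) x 99 mm (y), mats 106 mm apart.
- dark_blue (a point): Blue round mat, 74 mm across, its top 9 mm above the worktop, in the middle of one compartment (either one) of the fixed dark-brown wooden tray. Point: centre of its top; x across the tray's short side, y along the row of its two compartments. Tray 114 x 239 mm, rim and divider 15 mm high; compartments 100 (x) x 99 mm (y), mats 106 mm apart.
- green_cork (a point): Brown cork round mat, 74 mm across, its top 9 mm above the worktop, in the middle of one compartment (either one) of the fixed green-painted tray. Point: centre of its top; x across the tray's short side, y along the row of its two compartments. Tray 114 x 239 mm, rim and divider 15 mm high; compartments 100 (x) x 99 mm (y), mats 106 mm apart.
- green_blue (a point): Blue round mat, 74 mm across, its top 9 mm above the worktop, in the middle of one compartment (either one) of the fixed green-painted tray. Point: centre of its top; x across the tray's short side, y along the row of its two compartments. Tray 114 x 239 mm, rim and divider 15 mm high; compartments 100 (x) x 99 mm (y), mats 106 mm apart.
- timer_mid (a point): Bystander: round kitchen timer, red below and white above, 70 mm across, 63 mm high. Point: on its axis 30 mm up. Stays where it is.
- tin_mid (a point): Bystander: low round food tin, 75 mm across, 58 mm high. Point: on its axis half-way up. Stays where it is.
Things that resemble listed ones, but are neither listed nor needed, are in the scene too. Leave any orange look-alike of the part that bears spice_jar_mid alone.

How it is judged:
At the end, for the whole second after the job is handed in: Lemon on the dark tray's cork mat, pepper mill on its blue mat; spice jar on the green tray's cork mat, gold-lidded jar on its blue mat: each within 15 mm sideways of its mat's middle and 8 mm of its resting height, mill and jars upright within 0.12 rad, all at rest (horizontal distance between lemon_mid and dark_cork below 0.015 m and z of lemon_mid in the frame of dark_cork between 0.02 and 0.036 m and linear speed of each of lemon, pepper_mill, spice_jar, gold_jar below 0.02 m/s and horizontal distance between pepper_mill_mid and dark_blue below 0.015 m and z of pepper_mill_mid in the frame of dark_blue between 0.037 and 0.053 m and angle between each of pepper_mill_mid, spice_jar_mid, gold_jar_mid's own z axis and vertical below 0.12 rad and horizontal distance between spice_jar_mid and green_cork below 0.015 m and z of spice_jar_mid in the frame of green_cork between 0.067 and 0.083 m and horizontal distance between gold_jar_mid and green_blue below 0.015 m and z of gold_jar_mid in the frame of green_blue between 0.037 and 0.053 m); the robot touches nothing.
It fails at once if the kitchen timer is pushed more than 25 mm from where it stood (distance of timer_mid from where it was at the start of the episode above 0.025 m).
It fails at once if the tin is pushed more than 25 mm from where it stood (distance of tin_mid from where it was at the start of the episode above 0.025 m).
It also fails if it takes over 120 s, if anything falls off the work surface, if the arm or the gripper's body presses on something with over 40 N, if the wrist force passes 120 N, or if a joint passes its speed limit or range.

## Robot

A 6-joint arm with a two-finger parallel gripper is mounted at the origin on the work surface; the furniture and walls round the work are solid. World frame = base frame: x ahead of the robot, y to its left, z up, the work surface at z = 0. Lengths are in m, angles in rad, forces in N, time in s.
With the tool pointing down it reaches from about 0.35 to 0.775 m from the base axis. Payload 7.3 kg.
Tool frame: the origin (TCP) lies midway between the tips of the shut fingers; the grasp point (between the pads) lies robot.grasp_offset behind it (robot.grasp_offset is the distance from the TCP to the grasp point, in m); z points along the fingers, x is the direction in which the jaws open and shut, and the axes are right-handed (so a half turn about z gives the same grasp; the last joint's range is limited). The gripper opens to 92 mm and grips with 3 to 60 N. Pads are 19 mm wide; open, the fingers measure 130 mm over their backs; the gripper's body (75 mm by 190 mm) begins 47 mm behind the grasp point.
Start: joints at [1.039, 0.342, 1.524, -0, 1.275, -0.146], TCP at [0.198, 0.486, 0.227] pointing down, gripper open.
Joint ranges: [-2.53, 2.53], [-0.77, 2.02], [0.04, 2.7], [-1, 4.14], [0.28, 2.66], [-3.11, 3.11]. Speed limits (rad/s): [2.57, 2.57, 3.14, 3.14, 3.14, 3.14].

## Interface

Orientations are given as [roll, pitch, yaw] about the fixed x, y, z axes, in that order (R = Rz(yaw) Ry(pitch) Rx(roll)).
In Python, from cell import robot gives the robot as it stands. The module is installed in compiled form; this text tells all that it offers.
- The arm moves only by the tool move_arm, never from a script. Its argument "increments" is a list of rows, each a list of 7 numbers: the finger opening in mm, from 0 to 91.8, then the shift along the tool's x, y, z in mm, then the turn, a rotation vector about the tool's x, y, z in rad. A call has 1 to 12 rows; each row shifts and turns the pose as measured when the row begins, along the tool's axes as they then stand; what a row does not reach is not made up. A row lasts 1/8 s, in which the tool goes at most 62.5 mm and 10.7 degrees, less where a joint would pass 70% of its speed; a pose out of reach is approached as far as the arm can. A call is refused whole if a number of a shift passes 62.5 or a number of a turn 0.188, either way. A call with a gripper value outside its range is refused whole. The fingers move at their own pace and stop on an object; "newtons" is the grip in N (left out, the last holds). Time passes only in rows, so rows that do not move let the fingers close. It gives the time, the measured TCP pose, the force and the opening at its end, in the units of the state.
- robot.observe(): the state, without advancing time (a new reading comes with each control period).
- robot.read_camera(name): name is "side" or "top" or "wrist"; returns a dict with "img" (480x640x3 uint8, red, green, blue), "fx", "fy", "cx", "cy" (pixels), "T" (4x4, takes a point from camera to world coordinates). Camera axes: x right, y down, z forward; pixel columns grow to the right and rows downward; lengths in m; the calibration is good to about 2 mm. A picture is of the moment at which its call begins. There is no depth.
- robot.hand_in(): hands the job in, once; it reports no verdict.
Trained networks look in the newest picture that a camera, given by its name, has taken for a name from the list of things; names that differ only in an ending like _2 or _b are one class to them, and where a whole thing is asked for, a point or a joint stands for the part that bears it (a point fixed in the world has none). Each returns a list of dicts, best first, with "conf" (0 to 1); they miss things now and then, are a little off and sometimes report something else, mostly with a low value. They report only what shows in the picture. A call takes as long as a camera call. They do not tell look-alikes from the thing itself.
- robot.look_for(thing, camera): "rect" ([left, top, width, height] in pixels, round what is visible of it).
The state is a dict: "time": time; "qpos": joint angles; "qvel": joint speeds; "joint_efforts": joint torques, N m; "tool_pos": TCP position; "tool_rot": TCP orientation; "contact_force": force on the tool from outside, world axes, zero at the start; "torque": the same for the moment, N m; "opening": finger opening in m.
Only numpy, scipy, OpenCV 4.12 (cv2) and the standard library are available. Lean on these libraries where they do the work, as an engineer would, in place of code of your own. Each camera call takes 0.05 s, during which the arm holds its last target.

## Working session

There is one attempt and no reset: what is moved stays moved. The work goes in short steps, Python scripts to look and compute and a tool call to move; the robot and the scene stay as the last step left them, time stands still between calls to the robot, and variables do not carry over. Pictures are saved under pics/ and viewed, and the job is handed in when it is done.

Besides the shell and the picture viewer there is one more tool, called after "Emit:" as name(argument=value, ...) on one line, values as JSON. move_arm: Moves the arm, as the interface text tells. Its arguments: {"type":"object","properties":{"increments":{"type":"array"},"newtons":{"type":"number"}},"required":["increments"]}

```bash
mkdir -p pics; cat > h.py <<'E'
import numpy as np, cv2
from cell import robot
names=["lemon_mid","pepper_mill_mid","spice_jar_mid","gold_jar_mid","dark_cork","dark_blue","green_cork","green_blue","timer_mid","tin_mid"]
def ray(c,u,v):
    d=np.array([(u-c["cx"])/c["fx"],(v-c["cy"])/c["fy"],1]);return c["T"][:3,3],c["T"][:3,:3]@d
def at_z(c,u,v,z):
    o,d=ray(c,u,v);return o+d*(z-o[2])/d[2]
def proj(c,p):
    q=c["T"][:3,:3].T@(np.asarray(p)-c["T"][:3,3]);return c["fx"]*q[0]/q[2]+c["cx"],c["fy"]*q[1]/q[2]+c["cy"]
E
python3 - <<'E'
from h import *
np.set_printoptions(precision=3,suppress=True)
s=robot.observe();print(s, robot.grasp_offset)
for n in["top","side"]:
    c=robot.read_camera(n);cv2.imwrite(f"pics/{n}0.png",c["img"][:,:,::-1]);print(n,c["fx"],c["cx"],c["cy"],c["T"])
    for t in names:
        for r in robot.look_for(t,n)[:4]: print(t,np.round(r["rect"],1),round(r["conf"],2))
E
```

```text
{'time': 0.0, 'qpos': array([ 1.039,  0.343,  1.525,  0.   ,  1.275, -0.146]), 'qvel': array([-0.001,  0.001, -0.   ,  0.   , -0.002, -0.002]), 'joint_efforts': array([ -0.   , -43.121, -24.424,   0.072,   0.055,  -0.   ]), 'tool_pos': array([0.197, 0.486, 0.226]), 'tool_rot': array([-3.141,  0.001,  1.185]), 'contact_force': array([ 0.757, -0.404, -0.783]), 'torque': array([ 0.046,  0.   , -0.018]), 'opening': 0.09167587187720687} 0.0188
top 457.54584576323 319.2047239642005 244.94095835011254 [[-0.005 -0.988  0.152  0.344]
 [-1.     0.006  0.003 -0.007]
 [-0.004 -0.152 -0.988  1.356]
 [ 0.     0.     0.     1.   ]]
lemon_mid [230.7 267.5  19.2  28.1] 0.54
pepper_mill_mid [455.4 247.1  22.9  15.6] 0.83
pepper_mill_mid [231.8 208.5  27.3  23.8] 0.34
spice_jar_mid [423.5 220.9  24.5  24.3] 0.72
spice_jar_mid [361.9 253.6  24.2  19.1] 0.68
spice_jar_mid [334.8 267.1  17.6  17.5] 0.49
spice_jar_mid [377.7 212.4  18.6  23.6] 0.27
gold_jar_mid [155.1 249.4  38.4  27.5] 0.58
dark_cork [340.  212.   23.3  22.2] 0.75
dark_cork [455.9 249.3  20.9  14.6] 0.55
dark_cork [232.9 209.   21.8  21.7
[... 455 characters left out ...]
 0.     0.     1.   ]]
lemon_mid [247.3 210.2  22.9  18.1] 0.66
pepper_mill_mid [387.3 309.4  25.3  48.1] 0.82
spice_jar_mid [393.1 268.   22.2  51.7] 0.8
spice_jar_mid [312.1 238.2  23.8  45.1] 0.77
spice_jar_mid [288.2 228.9  15.5  46.4] 0.58
spice_jar_mid [319.7 225.7  23.9   9. ] 0.44
gold_jar_mid [243.3 174.   23.6  37.8] 0.8
dark_cork [348.1 256.9  27.7  16.1] 0.76
dark_cork [286.4 229.5  18.5  46.4] 0.65
dark_blue [362.5 272.4  32.2  19.7] 0.8
green_cork [317.7 223.8  24.    9.1] 0.71
green_cork [250.  223.8  29.5  29.9] 0.67
green_blue [303.4 211.1  26.2  10.5] 0.65
timer_mid [253.1 224.2  26.2  29.4] 0.81
timer_mid [387.  307.6  26.6  48.4] 0.75
tin_mid [310.8 282.7  34.3  42.3] 0.7
```

View pics/top0.png

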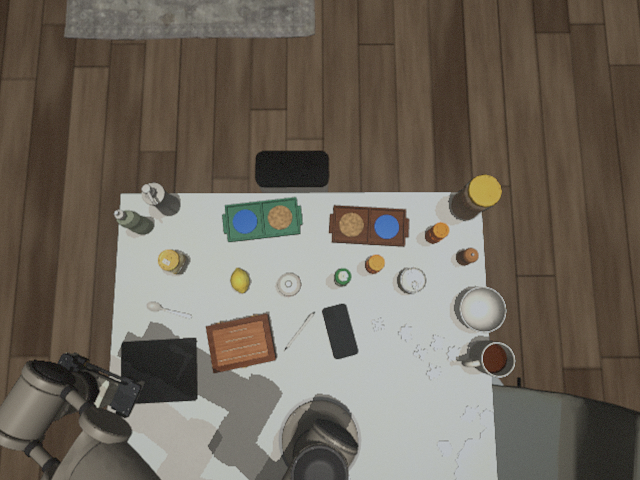

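View pics/side0.png

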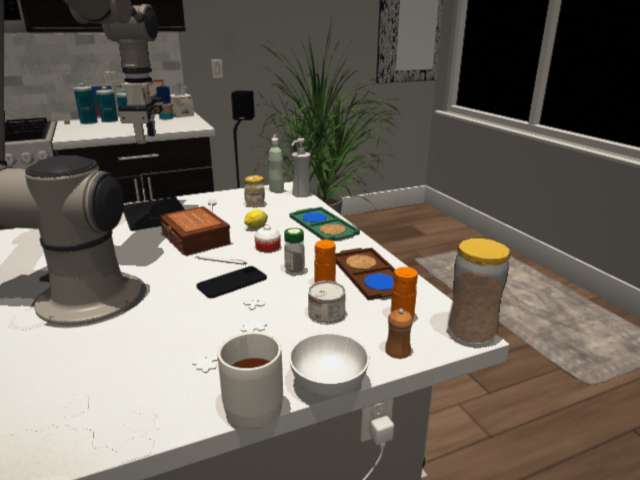

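```bash
python3 - <<'E'
import cv2
a=cv2.imread("pics/top0.png")[160:320,130:500];cv2.imwrite("pics/top0z.png",cv2.resize(a,None,fx=2.15,fy=2.15,interpolation=3))
a=cv2.imread("pics/side0.png")[140:370,210:440];cv2.imwrite("pics/side0z.png",cv2.resize(a,None,fx=2.6,fy=2.6,interpolation=3))
E
```

```text
(no output)
```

View pics/top0z.png

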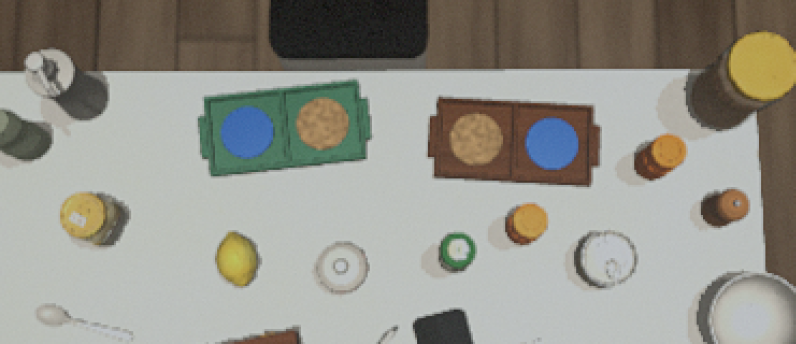

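View pics/side0z.png

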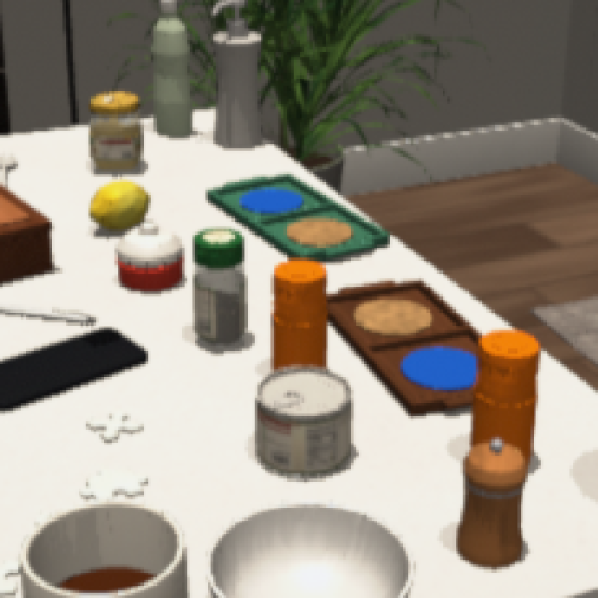

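The top view shows the trays at about (262,219) green and (369,226) dark. The lemon is at (241,280), gold jar at (168,260), green-cap jar at (343,277) and mill at (470,255). Orange look-alikes are at (375,263) and (437,232), the tin at (411,280) and the timer at (289,285).

```bash
python3 - <<'E'
from h import *
np.set_printoptions(precision=4,suppress=True)
c=robot.read_camera("top");s=robot.read_camera("side")
hsv=cv2.cvtColor(c["img"],cv2.COLOR_RGB2HSV);hs=cv2.cvtColor(s["img"],cv2.COLOR_RGB2HSV)
def seg(h,lo,hi,box):
    x,y,w,hh=box;m=cv2.inRange(h,lo,hi);k=np.zeros_like(m);k[y:y+hh,x:x+w]=m[y:y+hh,x:x+w]
    n,l,st,ce=cv2.connectedComponentsWithStats(k);i=1+np.argmax(st[1:,4]);return st[i],ce[i],l==i
def cc(st):return st[0]+st[2]/2-.5,st[1]+st[3]/2-.5
for nm,lo,hi,bx,z in[("gblue",(100,120,40),(125,255,255),(225,200,40,45),.009),("dblue",(100,120,40),(125,255,255),(365,205,45,45),.009),
 ("gcork",(8,60,110),(25,200,255),(264,200,35,35),.009),("dcork",(8,60,110),(25,200,255),(334,208,36,36),.009),
 ("lemon",(20,130,80),(35,255,255),(222,260,38,40),.028),("goldlid",(15,110,90),(32,255,255),(150,240,45,40),.09),("greencap",(55,80,30),(90,255,255),(325,262,36,32),.1)]:
    st,ce,m=seg(hsv,lo,hi,bx);print(nm,st,ce,at_z(c,*cc(st),z)[:2],at_z(c,*ce,z)[:2])
    if nm=="lemon":
        ys,xs=np.nonzero(m);P=np.array([at_z(c,x,y,.028)[:2] for x,y in zip(xs,ys)]);w,V=np.linalg.eigh(np.cov(P.T));print("axis",V[:,1],np.degrees(np.arctan2(V[1,1],V[0,1])),np.sqrt(w)*4)
# green tray outline & dark outline orientation
for nm,bx,n2 in[("gb",(225,200,40,45),0)]:pass
# mill knob
print("mill",at_z(c,472.5,255,.09),at_z(c,470,254,.075))
print("tin",at_z(c,411,279,.058),"timer",at_z(c,289,284,.06), "or1",at_z(c,375,262.5,.106),"or2",at_z(c,441,230,.106))
print("bottle/soap",at_z(c,152,190,.17),at_z(c,122,214,.17),"bowl",at_z(c,482,309,.05),"jarbig",at_z(c,485,191,.19))
# side view: base/center
for nm,u,v,z in[("gold",254.5,192.5,.045),("spice",294,250,.053),("mill",399,333,.045),("lemon",256,219,.028)]:print("side",nm,at_z(s,u,v,z))
E
```

```text
gblue [233 209  24  25 463] [244.5745 221.0929] [0.6251 0.2214] [0.6248 0.2211]
dblue [375 215  24  24 451] [386.2949 226.357 ] [ 0.6058 -0.2046] [ 0.6062 -0.204 ]
gcork [268 206  24  24 455] [279.644  217.1055] [0.6352 0.1162] [0.6364 0.1158]
dcork [339 212  25  25 489] [350.8855 224.2495] [ 0.614  -0.0984] [ 0.6133 -0.0981]
lemon [231 268  18  25 297] [238.9428 280.5724] [0.4464 0.2292] [0.4448 0.2308]
axis [-0.959  -0.2833] -163.54057084054602 [0.0465 0.071 ]
goldlid [158 250  21  21 284] [168.8944 259.4331] [0.4985 0.4189] [0.5001 0.4165]
greencap [335 269  16  16  97] [342.0515 276.3608] [ 0.449  -0.0666] [ 0.4493 -0.0653]
mill [ 0.5078 -0.43    0.09  ] [ 0.5126 -0.4281  0.075 ]
tin [ 0.4443 -0.2627  0.058 ] timer [0.4319 0.0831 0.06  ] or1 [ 0.4865 -0.156   0.106 ] or2 [ 0.5761 -0.3413  0.106 ]
bottle/soap [0.6776 0.4434 0.17  ] [0.6124 0.5199 0.17  ] bowl [ 0.3591 -0.4615  0.05  ] jarbig [ 0.6638 -0.4388  0.19  ]
side gold [0.4957 0.407  0.045 ]
side spice [ 0.4528 -0.0598  0.053 ]
side mill [ 0.5071 -0.4371  0.045 ]
side lemon [0.445  0.2265 0.028 ]
```

```bash
cat >> h.py <<'E'
from scipy.spatial.transform import Rotation as Ro
def go(x,y,z,yaw):
    s=robot.observe();R=Ro.from_euler("xyz",s["tool_rot"]);Rt=Ro.from_euler("xyz",[np.pi,0,yaw])
    rv=(R.inv()*Rt).as_rotvec();d=R.inv().apply(np.array([x,y,z])-s["tool_pos"])*1000
    d2=Rt.inv().apply(np.array([x,y,z])-s["tool_pos"])*1000
    print("t",round(s["time"],2),"pos",s["tool_pos"].round(4),"rot",s["tool_rot"].round(3),"open",round(s["opening"],4),"turn",rv.round(3),"shift now",d.round(1),"after turn",d2.round(1))
def snap(cam,name,things=()):
    c=robot.read_camera(cam);cv2.imwrite(f"pics/{name}.png",c["img"][:,:,::-1])
    for t in things:
        for r in robot.look_for(t,cam)[:3]: print(t,np.round(r["rect"],1),round(r["conf"],2))
    return c
E
python3 -c "
from h import *
go(.5,.413,.20,1.9)"
```

```text
t 1.2 pos [0.1975 0.4864 0.2267] rot [ 3.142 -0.     1.185] open 0.0921 turn [ 0.    -0.    -0.715] shift now [ 45.8 307.8  26.7] after turn [-167.3  262.5   26.7]
```

Emit:
move_arm(increments=[[91.8,0,0,0,0,0,-0.18],[91.8,0,0,0,0,0,-0.18],[91.8,0,0,0,0,0,-0.18],[91.8,0,0,0,0,0,-0.175],[91.8,-28,44,4,0,0,0],[91.8,-28,44,4,0,0,0],[91.8,-28,44,4,0,0,0],[91.8,-28,44,4,0,0,0],[91.8,-28,44,4,0,0,0],[91.8,-28,43,4,0,0,0],[91.8,0,0,0,0,0,0]])

```text
time: 2.58
tool_pos: [0.5113, 0.4188, 0.2014]
tool_rot: [3.141, -0.002, 1.928]
contact_force: [-0.4, 0.6, -0.3]
opening: 0.092
```

```bash
python3 - <<'E'
from h import *
go(.5,.413,.20,1.9)
c=snap("wrist","w1",["gold_jar_mid"]);print(c["T"].round(3),c["fx"])
print(proj(c,(.5,.413,.09)),proj(c,(.5,.413,.045)))
E
```

```text
t 2.58 pos [0.5113 0.4188 0.2014] rot [ 3.141e+00 -2.000e-03  1.928e+00] open 0.092 turn [ 0.001 -0.002  0.028] shift now [ -1.5 -12.6   1.4] after turn [ -1.8 -12.6   1.4]
gold_jar_mid [286.5 162.3  92.9  97.9] 0.75
[[-0.349  0.904  0.248  0.445]
 [ 0.937  0.336  0.094  0.393]
 [ 0.002  0.265 -0.964  0.358]
 [ 0.     0.     0.     1.   ]] 377.87106644519287
(np.float64(323.62929306314226), np.float64(217.5297606888482)) (np.float64(323.7388004087811), np.float64(206.0332089077406))
```

View pics/w1.png

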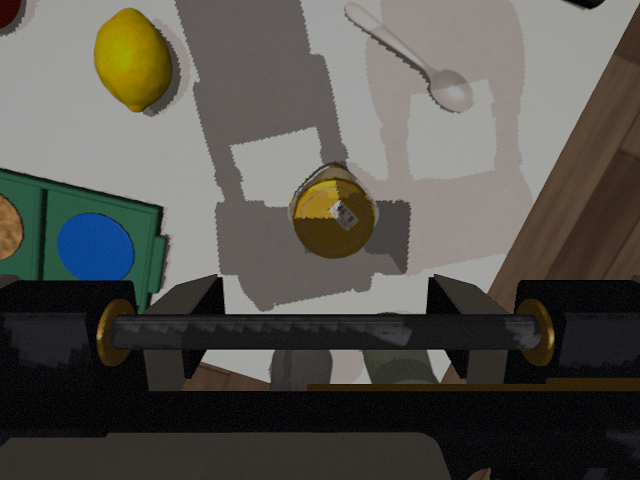

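The wrist view shows the gold lid at (334,218), the lemon at (134,60) and the green tray's blue mat at (95,248).

```bash
python3 - <<'E'
from h import *
c=robot.read_camera("wrist")
g=at_z(c,334,218,.09);print(g,"r",np.linalg.norm(at_z(c,375,218,.09)-g));print(at_z(c,134,60,.028),at_z(c,95,248,.009))
go(*g[:2],.039,1.928)
E
```

```text
[0.49469398 0.4218977  0.09      ] r 0.029847340076599182
[0.44209047 0.23139194 0.028     ] [0.61937033 0.22462169 0.009     ]
t 2.73 pos [0.5075 0.4209 0.2028] rot [ 3.141e+00 -3.000e-03  1.932e+00] open 0.0918 turn [ 0.001 -0.003  0.004] shift now [  5.  -11.7 163.8] after turn [  5.4 -11.6 163.8]
```

Emit:
move_arm(increments=[[91.8,1,-9,0,0,0,0],[91.8,0,0,0,0,0,0],[91.8,0,0,40,0,0,0],[91.8,0,0,30,0,0,0]])

```text
time: 3.22
tool_pos: [0.4955, 0.4224, 0.1366]
tool_rot: [3.132, -0.005, 1.938]
contact_force: [-0.7, -0.4, -0.3]
opening: 0.0918
```

```bash
python3 - <<'E'
from h import *
c=snap("wrist","w2",["gold_jar_mid"])
go(.497,.42,.039,1.928)
E
```

```text
gold_jar_mid [266.2 186.6 112.8 131.5] 0.66
gold_jar_mid [ 17.    0.9 107.5 124.2] 0.37
t 3.33 pos [0.4944 0.4215 0.1346] rot [ 3.138 -0.004  1.937] open 0.0915 turn [ 0.004 -0.004  0.009] shift now [-2.7  1.5 95.6] after turn [-2.3  1.9 95.6]
```

View pics/w2.png

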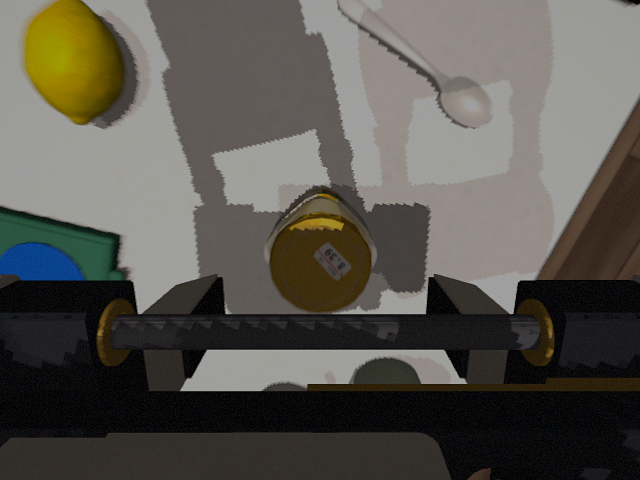

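The lid is at about (320,260), centred between the fingers (222 and 428).

```bash
python3 - <<'E'
from h import *
c=robot.read_camera("wrist")
g=at_z(c,320,260,.09);print(g)
go(*g[:2],.039,1.928)
E
```

```text
[0.49297719 0.41743573 0.09      ]
t 3.38 pos [0.4955 0.422  0.1367] rot [ 3.135 -0.005  1.937] open 0.0918 turn [ 0.007 -0.005  0.009] shift now [-3.9 -4.7 97.6] after turn [-3.4 -4.  97.7]
```

Emit:
move_arm(increments=[[91.8,-3,-2,33,0.005,-0.004,0],[91.8,0,0,33,0,0,0],[91.8,0,0,29,0,0,0],[91.8,0,0,0,0,0,0]])

```text
time: 3.88
tool_pos: [0.4985, 0.4226, 0.0485]
tool_rot: [3.126, -0.003, 1.939]
contact_force: [0.1, -0.1, 0.9]
opening: 0.0914
```

```bash
python3 - <<'E'
from h import *
go(.495,.419,.039,1.928);print(robot.observe()["contact_force"])
E
```

```text
t 3.88 pos [0.4985 0.4226 0.0485] rot [ 3.126e+00 -3.000e-03  1.939e+00] open 0.0914 turn [ 0.015 -0.004  0.011] shift now [-2.1 -4.7  9.5] after turn [-2.1 -4.6  9.5]
[ 0.08128798 -0.1211647   0.87636326]
```

Emit:
move_arm(increments=[[91.8,-2,-4,9,0.014,-0.004,0],[91.8,0,0,0,0,0,0],[40,0,0,0,0,0,0],[40,0,0,0,0,0,0],[40,0,0,0,0,0,0],[40,0,0,0,0,0,0]], newtons=20)

```text
time: 4.62
tool_pos: [0.4981, 0.4212, 0.0452]
tool_rot: [3.132, -0.001, 1.939]
contact_force: [-0.3, 0.3, -2.4]
opening: 0.072
```

```bash
python3 - <<'E'
from h import *
go(.6225,.223,.148,1.928);print(robot.observe()["contact_force"])
E
```

```text
t 4.62 pos [0.4981 0.4212 0.0452] rot [ 3.132e+00 -1.000e-03  1.939e+00] open 0.072 turn [ 0.009 -0.001  0.011] shift now [-229.6   45.6 -102.6] after turn [-229.2   47.2 -102.8]
[-0.3005691   0.30559957 -2.38997192]
```

Fingers are still closing.

Emit:
move_arm(increments=[[40,0,0,0,0,0,0],[40,0,0,0,0,0,0],[40,0,0,0,0,0,0]])

```text
time: 5.0
tool_pos: [0.4982, 0.4212, 0.0452]
tool_rot: [3.132, -0.001, 1.939]
contact_force: [0.5, -0.6, -1.3]
opening: 0.0718
```

```bash
python3 - <<'E'
from h import *
c=snap("wrist","w3");s=snap("side","s3");cv2.imwrite("pics/s3z.png",cv2.resize(cv2.imread("pics/s3.png")[80:240,190:350],None,fx=3.6,fy=3.6,interpolation=2))
go(.6225,.223,.148,1.928);print(robot.observe()["contact_force"])
E
```

```text
t 5.1 pos [0.4982 0.4212 0.0452] rot [ 3.132e+00 -1.000e-03  1.939e+00] open 0.0716 turn [ 0.009 -0.001  0.011] shift now [-229.6   45.6 -102.6] after turn [-229.2   47.2 -102.8]
[0.28214046 0.20326299 0.09163005]
```

View pics/w3.png

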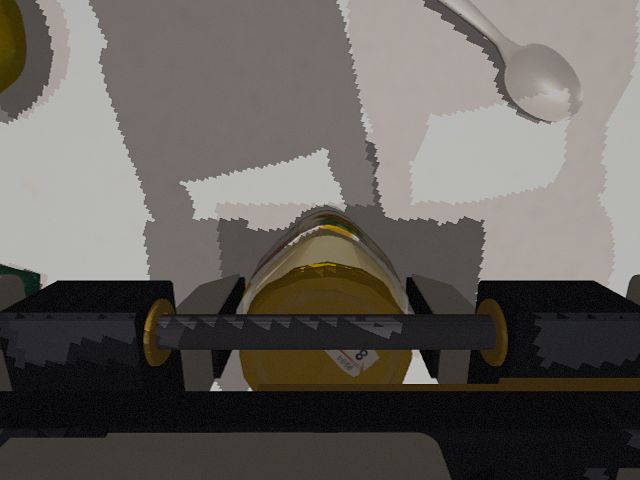

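View pics/s3z.png

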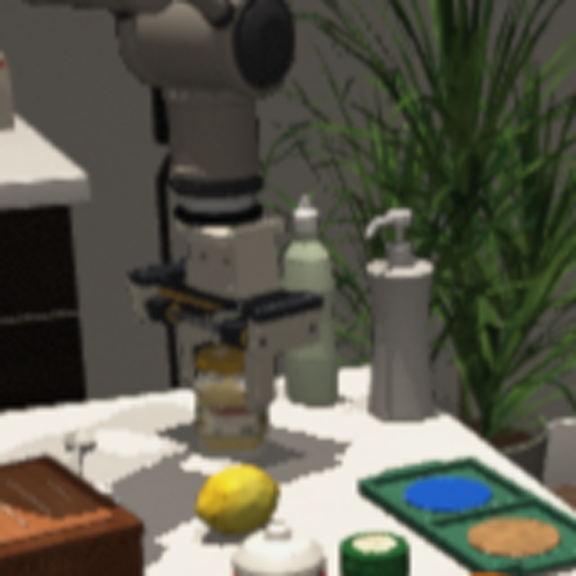

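Emit:
move_arm(increments=[[30,0,0,0,0,0,0],[30,0,0,0,0,0,0],[30,0,0,0,0,0,0],[30,0,0,0,0,0,0]], newtons=30)

```text
time: 5.6
tool_pos: [0.4982, 0.4212, 0.0452]
tool_rot: [3.132, -0.001, 1.939]
contact_force: [0.0, 0.4, 0.1]
opening: 0.0714
```

```bash
python3 - <<'E'
from h import *
c=robot.read_camera("wrist");s=robot.observe();print(s["opening"],s["contact_force"],s["torque"])
R=Ro.from_euler("xyz",s["tool_rot"])
for o in[(0,0,0),(.036,0,-.0188),(-.036,0,-.0188),(0,0,-.045)]:print(o,proj(c,s["tool_pos"]+R.apply(o)))
E
```

```text
0.07185884262897917 [ 1.06111082 -0.06044059 -1.46396977] [0.05363547 0.07048324 0.06715108]
(0, 0, 0) (np.float64(326.46893996499404), np.float64(298.1930671274714))
(0.036, 0, -0.0188) (np.float64(416.29603972129996), np.float64(317.8098516758493))
(-0.036, 0, -0.0188) (np.float64(236.96716565502766), np.float64(317.8777201540076))
(0, 0, -0.045) (np.float64(326.93729414808195), np.float64(354.62837499105))
```

Emit:
move_arm(increments=[[30,0,0,-15,0,0,0],[30,0,0,-15,0,0,0],[30,0,0,0,0,0,0]])

```text
time: 6.02
tool_pos: [0.4977, 0.421, 0.0772]
tool_rot: [3.133, -0.001, 1.939]
contact_force: [0.3, 0.2, -3.3]
opening: 0.0719
```

```bash
python3 - <<'E'
from h import *
c=snap("wrist","w4");s=snap("side","s4");cv2.imwrite("pics/s4z.png",cv2.resize(cv2.imread("pics/s4.png")[80:240,190:350],None,fx=3.6,fy=3.6,interpolation=2))
go(.6225,.223,.148,1.928);print(robot.observe()["contact_force"])
E
```

```text
t 6.12 pos [0.4969 0.4205 0.0757] rot [ 3.135e+00 -1.000e-03  1.939e+00] open 0.0721 turn [ 0.006 -0.001  0.011] shift now [-229.4   46.4  -72.1] after turn [-228.9   48.6  -72.3]
[ 0.18510572  0.40835285 -2.11516036]
```

View pics/s4z.png

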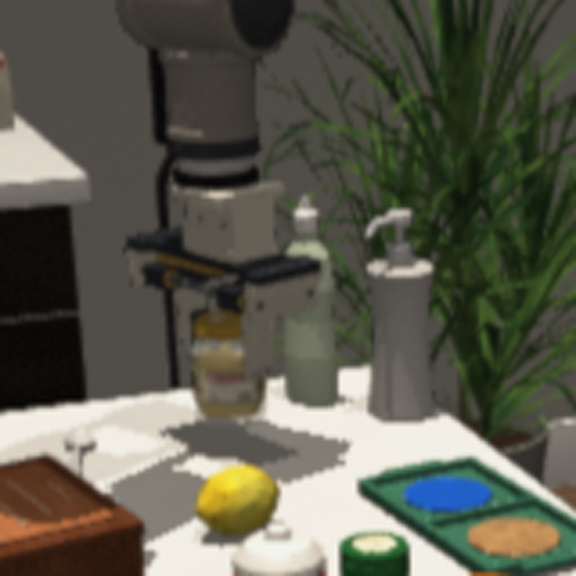

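View pics/w4.png

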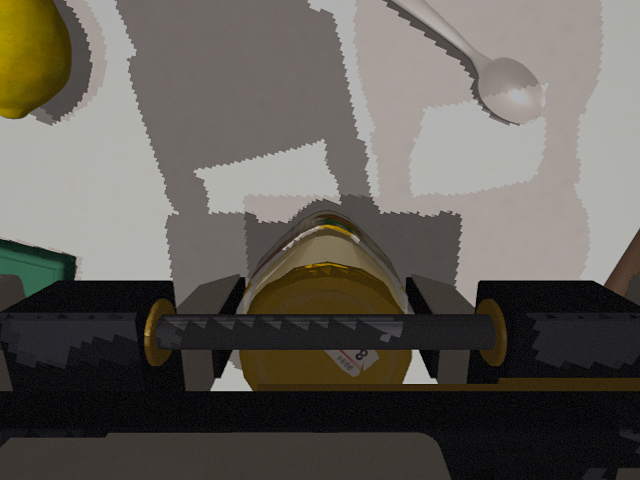

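Emit:
move_arm(increments=[[30,0,0,-15,0,0,0],[30,-40,9,0,0,0,0],[30,-45,10,0,0,0,0],[30,-45,10,0,0,0,0],[30,-45,10,0,0,0,0],[30,-30,8,0,0,0,0],[30,0,0,0,0,0,0]])

```text
time: 7.0
tool_pos: [0.6185, 0.2419, 0.0955]
tool_rot: [3.133, -0.0, 1.942]
contact_force: [0.4, 0.6, -2.2]
opening: 0.0717
```

```bash
python3 - <<'E'
from h import *
go(.626,.224,.055,1.93)
c=snap("wrist","w5")
go(.626,.224,.055,1.93)
print(at_z(c,0,0,.009))
for p in[(.622,.223,.009),(.6358,.116,.009)]:print(proj(c,p))
E
```

```text
t 7.0 pos [0.6185 0.2419 0.0955] rot [ 3.133 -0.     1.942] open 0.0717 turn [ 0.009 -0.     0.012] shift now [-19.4   0.1  40.5] after turn [-19.4   0.7  40.5]
t 7.05 pos [0.6177 0.2431 0.0955] rot [ 3.133e+00 -1.000e-03  1.943e+00] open 0.0716 turn [ 0.008 -0.001  0.013] shift now [-20.8   0.4  40.5] after turn [-20.8   1.   40.5]
[0.55154991 0.01791466 0.009     ]
(np.float64(297.6555350314408), np.float64(237.80890650564012))
(np.float64(135.2965718630271), np.float64(199.42029898719028))
```

View pics/w5.png

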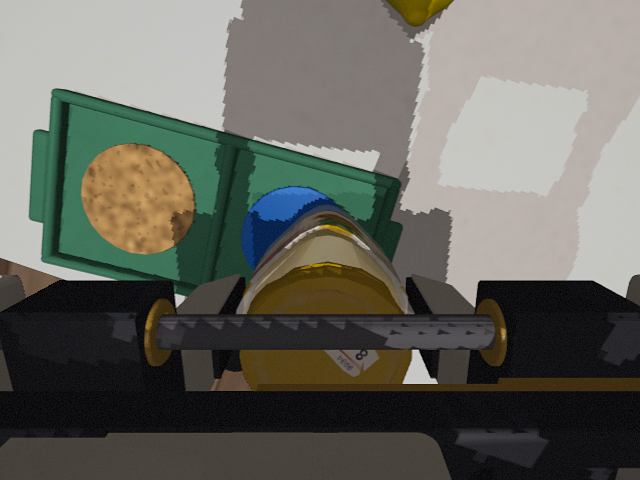

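The cork centre is at (137,199) and blue at about (298,240), within 3 px of the predictions.

Emit:
move_arm(increments=[[30,-18,0,0,0.008,0,0],[30,0,0,0,0,0,0],[30,0,0,20,0,0,0],[30,0,0,8,0,0,0],[30,0,0,0,0,0,0]])

```text
time: 7.68
tool_pos: [0.623, 0.2288, 0.0681]
tool_rot: [3.141, -0.002, 1.947]
contact_force: [-0.4, -0.6, -2.8]
opening: 0.0717
```

```bash
python3 - <<'E'
from h import *
go(.626,.224,.055,1.93)
E
```

```text
t 7.67 pos [0.623  0.2288 0.0681] rot [ 3.141e+00 -2.000e-03  1.947e+00] open 0.0717 turn [ 0.    -0.002  0.017] shift now [-5.6  1.  13.1] after turn [-5.5  1.1 13.1]
```

Emit:
move_arm(increments=[[30,-6,1,6,0,0,0],[30,0,0,4,0,0,0],[30,0,0,3,0,0,0],[30,0,0,0,0,0,0]])

```text
time: 8.18
tool_pos: [0.627, 0.2237, 0.0555]
tool_rot: [3.139, -0.001, 1.947]
contact_force: [-0.0, 1.0, -3.3]
opening: 0.0718
```

```bash
python3 - <<'E'
from h import *
go(.626,.224,.055,1.93)
print(robot.observe()["contact_force"])
E
```

```text
t 8.18 pos [0.627  0.2237 0.0555] rot [ 3.139e+00 -1.000e-03  1.947e+00] open 0.0718 turn [ 0.002 -0.001  0.017] shift now [ 0.6 -0.8  0.5] after turn [ 0.6 -0.8  0.5]
[-0.02711868  0.95026859 -3.30205157]
```

Emit:
move_arm(increments=[[30,0,0,1.5,0,0,0],[30,0,0,0,0,0,0],[91.8,0,0,0,0,0,0],[91.8,0,0,0,0,0,0],[91.8,0,0,0,0,0,0],[91.8,0,0,-30,0,0,0],[91.8,0,0,-40,0,0,0],[91.8,0,0,-40,0,0,0],[91.8,0,0,0,0,0,0]])

```text
time: 9.3
tool_pos: [0.6277, 0.2239, 0.169]
tool_rot: [3.136, -0.001, 1.947]
contact_force: [-0.6, 0.1, 0.5]
opening: 0.0918
```

```bash
python3 - <<'E'
from h import *
c=snap("wrist","w6",["lemon_mid"])
go(.444,.230,.16,1.86)
for p in[(.622,.223,.099),(.444,.23,.028)]:print(proj(c,p))
E
```

```text
lemon_mid [385.3   2.7  84.9  50.9] 0.87
t 9.4 pos [0.6258 0.2234 0.1649] rot [-3.140e+00 -2.000e-03  1.947e+00] open 0.0917 turn [-0.001 -0.002  0.087] shift now [  73.  -166.6    5.3] after turn [  58.2 -172.3    4.9]
(np.float64(328.02706934111126), np.float64(242.19965377024346))
(np.float64(432.1193455591041), np.float64(-14.048473054056132))
```

View pics/w6.png

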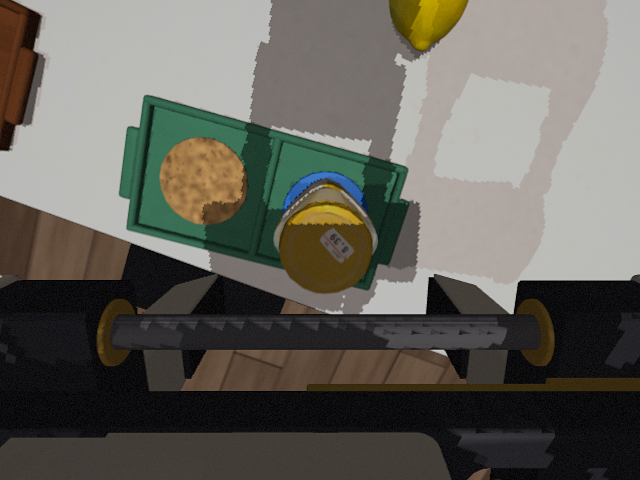

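The gold jar stands on its mat: lid at (325,248) against a predicted (328,242). The lemon is next.

Emit:
move_arm(increments=[[91.8,18,-41,0,0,0,0.04],[91.8,18,-41,0,0,0,0.04],[91.8,18,-41,0,0,0,0],[91.8,16,-40,0,0,0,0],[91.8,0,0,0,0,0,0],[91.8,0,0,0,0,0,0]])

```text
time: 10.15
tool_pos: [0.4397, 0.236, 0.1564]
tool_rot: [-3.124, -0.002, 1.864]
contact_force: [0.9, -0.6, -0.2]
opening: 0.092
```

```bash
python3 - <<'E'
from h import *
c=snap("wrist","w7",["lemon_mid"])
go(.444,.230,.015,1.86)
m=cv2.inRange(cv2.cvtColor(c["img"],cv2.COLOR_RGB2HSV),(20,130,60),(35,255,255))
n,l,st,ce=cv2.connectedComponentsWithStats(m)
for i in np.argsort(-st[1:,4])[:3]+1:
    ys,xs=np.nonzero(l==i);P=np.array([at_z(c,x,y,.028)[:2] for x,y in zip(xs,ys)]);w,V=np.linalg.eigh(np.cov(P.T))
    print(st[i],at_z(c,*ce[i],.028),np.degrees(np.arctan(V[1,1]/V[0,1])),np.sqrt(w)*4)
E
```

```text
lemon_mid [278.6 190.5  73.8  92.9] 0.57
t 10.25 pos [0.44   0.2358 0.1564] rot [-3.124e+00 -2.000e-03  1.863e+00] open 0.092 turn [-0.017 -0.002  0.003] shift now [ -7.    4.6 141.3] after turn [ -6.7   2.1 141.4]
[ 281  188   70   96 4616] [0.44397892 0.22890582 0.028     ] 15.131274552246643 [0.05109973 0.07275159]
[ 98 303  15  37 137] [0.56371824 0.08199983 0.028     ] -7.120419815184144 [0.00595001 0.03285556]
[ 98 342   5  11  35] [0.59072465 0.08282216 0.028     ] 3.4264267513892666 [0.0043743  0.01228819]
```

View pics/w7.png

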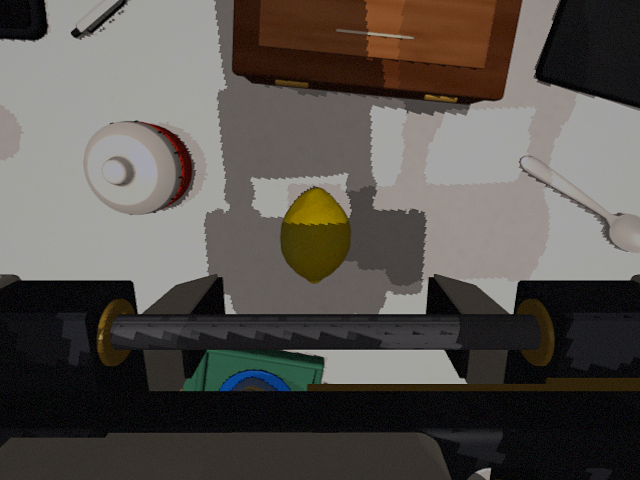

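Emit:
move_arm(increments=[[85,-6,2,0,-0.016,0,0],[85,0,0,0,0,0,0],[85,0,0,40,0,0,0],[85,0,0,40,0,0,0],[85,0,0,20,0,0,0],[85,0,0,0,0,0,0]])

```text
time: 11.0
tool_pos: [0.4481, 0.2297, 0.0537]
tool_rot: [3.138, -0.002, 1.86]
contact_force: [0.5, 0.6, -0.0]
opening: 0.0846
```

```bash
python3 - <<'E'
from h import *
go(.444,.229,.015,1.86)
E
```

```text
t 11.0 pos [0.4481 0.2297 0.0537] rot [ 3.138e+00 -2.000e-03  1.860e+00] open 0.0846 turn [ 0.003 -0.002 -0.   ] shift now [ 0.4 -4.3 38.7] after turn [ 0.5 -4.1 38.7]
```

Emit:
move_arm(increments=[[85,0,-4,18,0,0,0],[85,0,0,16,0,0,0],[85,0,0,4,0,0,0],[85,0,0,0,0,0,0],[40,0,0,0,0,0,0],[40,0,0,0,0,0,0],[40,0,0,0,0,0,0],[40,0,0,0,0,0,0],[40,0,0,0,0,0,0],[40,0,0,0,0,0,0]], newtons=15)

```text
time: 12.25
tool_pos: [0.4492, 0.2297, 0.0205]
tool_rot: [3.128, -0.002, 1.859]
contact_force: [1.0, 0.1, -0.1]
opening: 0.0535
```

```bash
python3 - <<'E'
from h import *
go(.6135,-.098,.1,1.86)
E
```

```text
t 12.25 pos [0.4492 0.2297 0.0205] rot [ 3.128e+00 -2.000e-03  1.859e+00] open 0.0535 turn [ 0.014 -0.002 -0.001] shift now [-360.7   65.6  -79.3] after turn [-361.    64.1  -79.5]
```

Emit:
move_arm(increments=[[80,0,0,0,0,0,0],[80,0,0,0,0,0,0],[80,0,-5,2,0.014,0,0],[80,0,-3,4,0,0,0],[80,0,0,0,0,0,0]])

```text
time: 12.88
tool_pos: [0.4406, 0.2272, 0.0138]
tool_rot: [-3.14, -0.002, 1.859]
contact_force: [-0.1, -0.6, 0.0]
opening: 0.08
```

```bash
python3 - <<'E'
from h import *
go(.444,.229,.013,1.86)
E
```

```text
t 12.88 pos [0.4406 0.2272 0.0138] rot [-3.140e+00 -2.000e-03  1.859e+00] open 0.08 turn [-0.002 -0.002 -0.001] shift now [0.8 3.8 0.8] after turn [0.8 3.8 0.8]
```

Emit:
move_arm(increments=[[80,0,2.5,0,0,0,0],[40,0,0,0,0,0,0],[40,0,0,0,0,0,0],[40,0,0,0,0,0,0],[40,0,0,0,0,0,0],[40,0,0,0,0,0,0],[40,0,0,-20,0,0,0],[40,0,0,-30,0,0,0],[40,0,0,0,0,0,0]], newtons=15)

```text
time: 14.0
tool_pos: [0.4427, 0.2276, 0.0641]
tool_rot: [-3.137, -0.002, 1.859]
contact_force: [1.1, -0.5, -1.1]
opening: 0.0533
```

```bash
python3 - <<'E'
from h import *
c=snap("wrist","w8",["lemon_mid"]);print(robot.observe()["contact_force"])
go(.6135,-.098,.1,1.86)
E
```

```text
lemon_mid [257.4 228.6 137.  158.2] 0.73
[ 0.32866335 -0.34679933 -1.83250123]
t 14.1 pos [0.4412 0.2271 0.0621] rot [-3.133e+00 -2.000e-03  1.859e+00] open 0.0533 turn [-0.008 -0.002 -0.001] shift now [-360.6   72.6  -39.2] after turn [-360.8   72.4  -37.9]
```

View pics/w8.png

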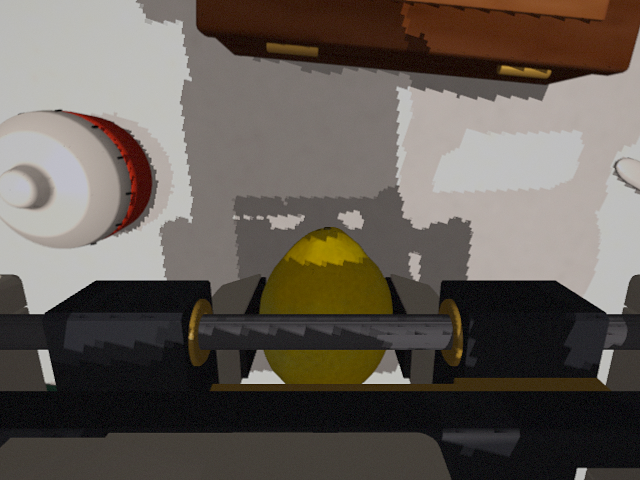

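Emit:
move_arm(increments=[[40,0,0,-30,0,0,0],[40,-45,9,-10,0,0,0],[40,-50,10,0,0,0,0],[40,-50,10,0,0,0,0],[40,-50,10,0,0,0,0],[40,-50,10,0,0,0,0],[40,-50,10,0,0,0,0],[40,-40,8,0,0,0,0],[40,0,0,0,0,0,0]])

```text
time: 15.22
tool_pos: [0.5992, -0.0842, 0.0863]
tool_rot: [-3.113, -0.008, 1.861]
contact_force: [-0.9, -0.0, -2.2]
opening: 0.0534
```

```bash
python3 - <<'E'
from h import *
c=snap("wrist","w9")
go(.6135,-.098,.024,1.86)
for p in[(.6135,-.098,.009),(.606,-.2043,.009)]:print(proj(c,p))
E
```

```text
t 15.28 pos [ 0.5982 -0.0826  0.0861] rot [-3.111 -0.01   1.862] open 0.0531 turn [-0.03  -0.01   0.002] shift now [-19.8  12.1  61.5] after turn [-19.2  10.3  62.1]
(np.float64(298.4893049218078), np.float64(265.64321133883664))
(np.float64(138.63199482163867), np.float64(209.0056291552966))
```

View pics/w9.png

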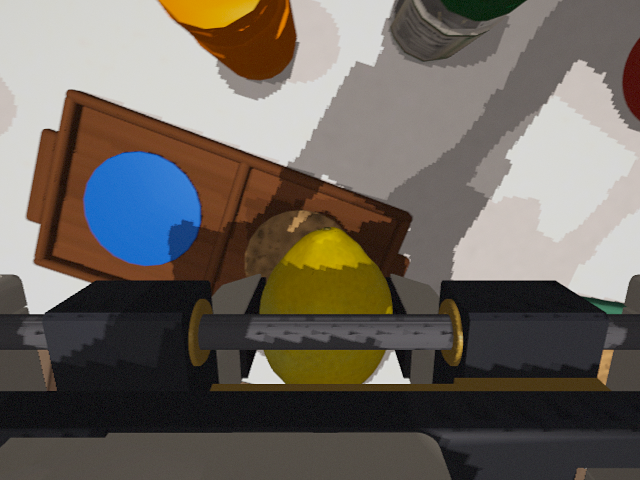

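Emit:
move_arm(increments=[[40,-17,10,0,-0.03,-0.01,0],[40,0,0,0,0,0,0],[40,0,0,25,0,0,0],[40,0,0,15,0,0,0],[40,0,0,0,0,0,0]])

```text
time: 15.9
tool_pos: [0.6121, -0.0926, 0.0436]
tool_rot: [3.142, -0.001, 1.866]
contact_force: [-0.2, -0.5, -0.4]
opening: 0.0533
```

```bash
python3 - <<'E'
from h import *
go(.613,-.096,.0245,1.86)
E
```

```text
t 15.9 pos [ 0.6121 -0.0926  0.0436] rot [ 3.142e+00 -1.000e-03  1.866e+00] open 0.0533 turn [ 0.    -0.001  0.006] shift now [-3.5 -0.1 19.1] after turn [-3.5 -0.1 19.1]
```

Emit:
move_arm(increments=[[40,-4,0,8,0,0,0],[40,0,0,7,0,0,0],[40,0,0,4,0,0,0],[40,0,0,0,0,0,0]])

```text
time: 16.4
tool_pos: [0.6143, -0.0966, 0.0249]
tool_rot: [3.139, 0.0, 1.867]
contact_force: [0.1, 0.0, -0.8]
opening: 0.053
```

```bash
python3 - <<'E'
from h import *
go(.613,-.096,.0245,1.86);print(robot.observe()["contact_force"])
E
```

```text
t 16.4 pos [ 0.6143 -0.0966  0.0249] rot [3.139 0.    1.867] open 0.053 turn [0.002 0.    0.007] shift now [ 1.  -1.1  0.4] after turn [ 1.  -1.1  0.4]
[ 0.12535971  0.04299854 -0.84344423]
```

Emit:
move_arm(increments=[[40,0,0,1,0,0,0],[40,0,0,0,0,0,0],[72,0,0,0,0,0,0],[72,0,0,0,0,0,0],[72,0,0,0,0,0,0],[72,0,0,-30,0,0,0],[72,0,0,-45,0,0,0],[72,0,0,-45,0,0,0],[72,0,0,-40,0,0,0],[72,0,0,0,0,0,0]])

```text
time: 17.65
tool_pos: [0.6145, -0.0968, 0.1901]
tool_rot: [3.137, 0.001, 1.867]
contact_force: [-0.2, 0.4, -1.0]
opening: 0.072
```

```bash
python3 - <<'E'
from h import *
c=snap("wrist","w10",["lemon_mid"])
go(.510,-.432,.19,1.92)
for p in[(.613,-.096,.037),(.605,-.202,.009)]:print(proj(c,p))
E
```

```text
lemon_mid [291.5 182.9  68.   86.2] 0.66
t 17.75 pos [ 0.6126 -0.0963  0.1861] rot [-3.140e+00 -3.000e-03  1.867e+00] open 0.0721 turn [-0.002 -0.003 -0.053] shift now [-291.1 -196.    -4.3] after turn [-280.3 -211.2   -3.9]
(np.float64(327.5118511085766), np.float64(219.60118294283427))
(np.float64(215.26593507367275), np.float64(169.90363802214426))
```

View pics/w10.png

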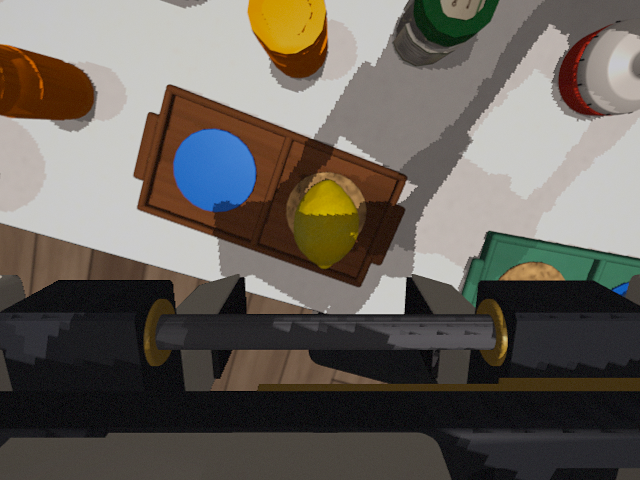

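The lemon rests centred on the cork mat: (325,225) against a mat centre of about (326,212) plus parallax. The blue mat at (215,170) matches its prediction. The mill is next.

Emit:
move_arm(increments=[[91.8,-50,-34,0,0,0,0],[91.8,-50,-34,0,0,0,0],[91.8,-50,-34,0,0,0,0],[91.8,-50,-34,0,0,0,0],[91.8,-50,-34,0,0,0,0],[91.8,-30,-20,0,0,0,0],[91.8,0,0,0,0,0,0],[91.8,0,0,0,0,0,0]])

```text
time: 18.75
tool_pos: [0.505, -0.424, 0.1677]
tool_rot: [-3.125, -0.025, 1.869]
contact_force: [-0.5, 0.6, 0.1]
opening: 0.0917
```

```bash
python3 - <<'E'
from h import *
c=snap("wrist","w11",["pepper_mill_mid"])
go(.510,-.432,.17,1.92)
for z in (.09,.045,0):print(proj(c,(.51,-.432,z)))
E
```

```text
pepper_mill_mid [275.3 199.6  66.4  75.1] 0.73
t 18.85 pos [ 0.5054 -0.4236  0.1683] rot [-3.126 -0.025  1.871] open 0.0918 turn [-0.015 -0.025 -0.049] shift now [-9.3  1.9 -2. ] after turn [-9.4  1.4 -1.7]
(np.float64(309.00995670875983), np.float64(253.37405876207916))
(np.float64(309.9370972200577), np.float64(236.3267962223123))
(np.float64(310.62132122963766), np.float64(223.7460210483388))
```

View pics/w11.png

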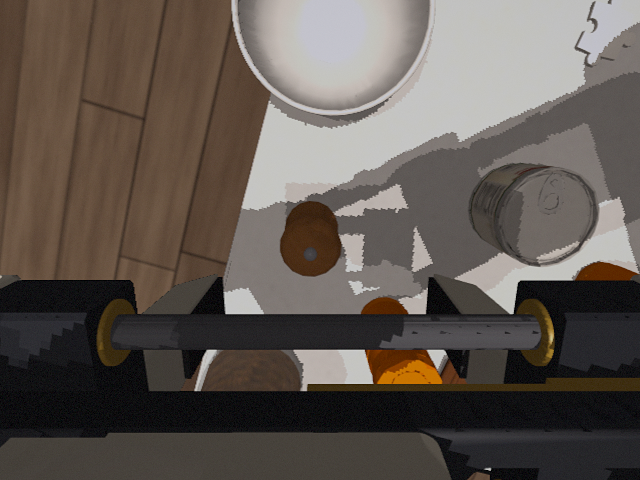

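```bash
python3 - <<'E'
from h import *
c=robot.read_camera("wrist");s=robot.observe();R=Ro.from_euler("xyz",[np.pi,0,1.87])
for u,v,z in[(362,312,0.003),(410,375,.106),(250,345,.19),(250,345,.1),(310,253.5,.09)]:
    p=at_z(c,u,v,z);print(p.round(3),"rel mill tool axes",(R.inv().apply(p-[.51,-.432,0])*1000).round())
go(.510,-.432,.031,1.92)
E
```

```text
[ 0.577 -0.362  0.003] rel mill tool axes [47. 84. -3.]
[ 0.568 -0.344  0.106] rel mill tool axes [  67.   81. -106.]
[ 0.524 -0.45   0.19 ] rel mill tool axes [ -22.    8. -190.]
[ 0.58  -0.452  0.1  ] rel mill tool axes [ -39.   61. -100.]
[ 0.511 -0.431  0.09 ] rel mill tool axes [  1.   1. -90.]
t 18.9 pos [ 0.5057 -0.4236  0.1689] rot [-3.126 -0.024  1.871] open 0.0919 turn [-0.015 -0.024 -0.049] shift now [-12.5   3.7 137.6] after turn [ -9.3   1.1 137.9]
```

Emit:
move_arm(increments=[[91.8,-8,2,0,-0.015,-0.024,0],[91.8,0,0,0,0,0,0],[91.8,0,0,40,0,0,0],[91.8,0,0,35,0,0,0],[91.8,0,0,20,0,0,0],[91.8,0,0,0,0,0,0]])

```text
time: 19.65
tool_pos: [0.5135, -0.4291, 0.0738]
tool_rot: [3.138, 0.006, 1.876]
contact_force: [-0.8, 0.6, 0.1]
opening: 0.0917
```

```bash
python3 - <<'E'
from h import *
go(.510,-.432,.031,1.87)
E
```

```text
t 19.65 pos [ 0.5135 -0.4291  0.0738] rot [3.138 0.006 1.876] open 0.0917 turn [0.003 0.006 0.006] shift now [-1.5 -4.3 42.8] after turn [-1.8 -4.2 42.8]
```

Emit:
move_arm(increments=[[91.8,-1,-5,20,0.002,0.006,0],[91.8,0,-1,16,0,0,0],[91.8,0,0,5,0,0,0],[91.8,0,0,0,0,0,0]])

```text
time: 20.15
tool_pos: [0.5087, -0.433, 0.0323]
tool_rot: [3.139, 0.003, 1.876]
contact_force: [-0.2, -0.5, 0.6]
opening: 0.0918
```

```bash
python3 - <<'E'
from h import *
go(.510,-.432,.031,1.87)
E
```

```text
t 20.15 pos [ 0.5087 -0.433   0.0323] rot [3.139e+00 3.000e-03 1.876e+00] open 0.0918 turn [0.003 0.003 0.006] shift now [0.5 1.5 1.3] after turn [0.6 1.5 1.3]
```

Emit:
move_arm(increments=[[20,0,0,0,0,0,0],[20,0,0,0,0,0,0],[20,0,0,0,0,0,0],[20,0,0,0,0,0,0],[20,0,0,0,0,0,0],[20,0,0,0,0,0,0],[20,0,0,0,0,0,0],[20,0,0,0,0,0,0],[20,0,0,-15,0,0,0],[20,0,0,-30,0,0,0],[20,0,0,0,0,0,0]], newtons=20)

```text
time: 21.52
tool_pos: [0.5093, -0.4334, 0.0813]
tool_rot: [3.138, 0.006, 1.877]
contact_force: [0.1, -0.4, -0.4]
opening: 0.0423
```

```bash
python3 - <<'E'
from h import *
c=snap("wrist","w12");s=robot.observe();print(s["contact_force"])
R=Ro.from_euler("xyz",s["tool_rot"]);print(proj(c,s["tool_pos"]+R.apply([0,0,-.058])))
go(.605,-.202,.14,2.45)
E
```

```text
[-0.23921649  0.35023184 -2.63576655]
(np.float64(330.1350762999517), np.float64(373.6331533136182))
t 21.57 pos [ 0.5085 -0.4325  0.0793] rot [3.139e+00 3.000e-03 1.877e+00] open 0.0426 turn [ 0.001  0.003 -0.573] shift now [190.6 161.6 -60.8] after turn [ 72.7 239.1 -60.7]
```

View pics/w12.png

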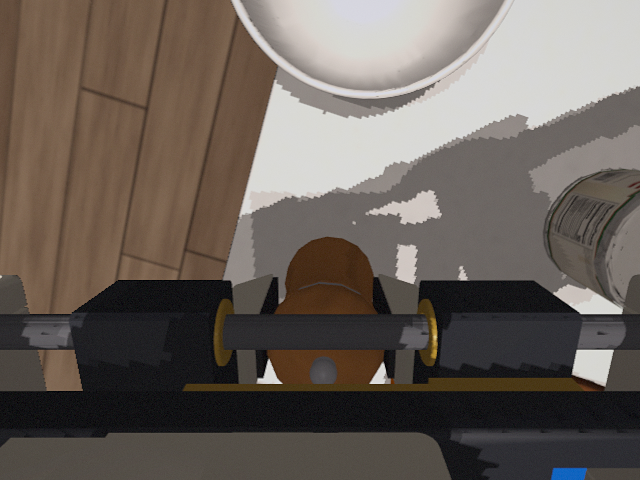

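Emit:
move_arm(increments=[[20,0,0,-45,0,0,0],[20,0,0,-45,0,0,0],[20,0,0,-20,0,0,-0.18],[20,0,0,0,0,0,-0.18],[20,0,0,0,0,0,-0.18],[20,0,0,0,0,0,0]])

```text
time: 22.32
tool_pos: [0.5277, -0.4044, 0.182]
tool_rot: [-3.1, -0.006, 2.364]
contact_force: [0.1, 0.2, -1.4]
opening: 0.0425
```

```bash
python3 - <<'E'
from h import *
go(.605,-.202,.18,2.45);print(robot.observe()["qpos"])
E
```

```text
t 22.32 pos [ 0.5277 -0.4044  0.182 ] rot [-3.1   -0.006  2.364] open 0.0425 turn [-0.042 -0.008 -0.086] shift now [ 86.8 198.5  -5.9] after turn [ 69.5 205.3   2. ]
[-0.74899973  0.64350043  1.14699627 -0.04283622  1.35828475 -3.10424232]
```

Emit:
move_arm(increments=[[20,10,22,0,0,0,0.02],[20,19,44,0,-0.02,0,0],[20,19,44,0,-0.02,0,0],[20,19,44,0,0,0,0],[20,18,40,0,0,0,0],[20,0,0,0,0,0,0]])

```text
time: 23.08
tool_pos: [0.6052, -0.2046, 0.1706]
tool_rot: [-3.138, -0.016, 2.337]
contact_force: [-1.1, -0.0, -1.4]
opening: 0.0424
```

```bash
python3 - <<'E'
from h import *
go(.605,-.202,.0425,2.35);print(robot.observe()["qpos"])
c=snap("wrist","w13")
for p in[(.605,-.202,.009)]:print(proj(c,p))
E
```

```text
t 23.07 pos [ 0.6052 -0.2046  0.1706] rot [-3.138 -0.016  2.337] open 0.0424 turn [-0.004 -0.016 -0.013] shift now [ -0.    2.2 128.1] after turn [  2.    1.7 128.1]
[-4.46834644e-01  6.05013085e-01  1.24864462e+00  1.91520550e-03
  1.30445615e+00 -2.78430422e+00]
(np.float64(325.0095228707839), np.float64(222.33175564111423))
```

View pics/w13.png

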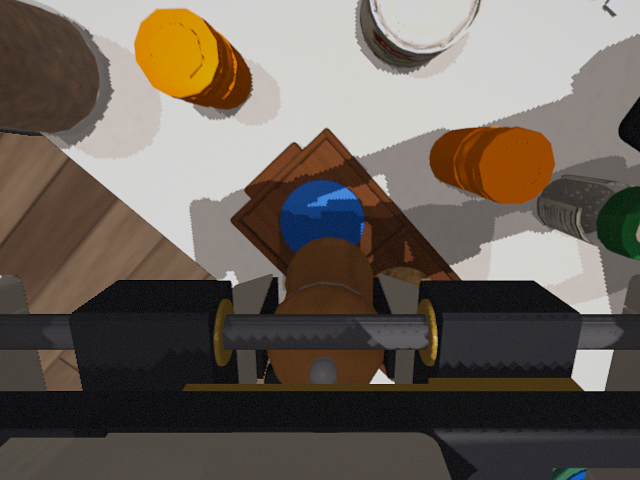

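Emit:
move_arm(increments=[[20,0,1,0,0,-0.016,0.15],[20,0,0,0,0,0,0.14],[20,0,0,0,0,0,0],[20,0,0,0,0,0,0]])

```text
time: 23.62
tool_pos: [0.6027, -0.2109, 0.168]
tool_rot: [-3.132, 0.0, 2.035]
contact_force: [-0.0, 0.0, -1.1]
opening: 0.0425
```

```bash
python3 - <<'E'
from h import *
go(.605,-.202,.0425,2.04)
E
```

```text
t 23.62 pos [ 0.6027 -0.2109  0.168 ] rot [-3.132  0.     2.035] open 0.0425 turn [-0.009  0.    -0.005] shift now [  6.9   7.2 125.4] after turn [  6.9   6.1 125.5]
```

Emit:
move_arm(increments=[[20,7,6,0,-0.009,0,0],[20,0,0,0,0,0,0],[20,0,0,40,0,0,0],[20,0,0,35,0,0,0],[20,0,0,20,0,0,0],[20,0,0,0,0,0,0]])

```text
time: 24.38
tool_pos: [0.6059, -0.2018, 0.0715]
tool_rot: [3.14, 0.003, 2.041]
contact_force: [0.2, -0.7, -0.1]
opening: 0.0424
```

```bash
python3 - <<'E'
from h import *
go(.605,-.202,.0425,2.035)
E
```

```text
t 24.38 pos [ 0.6059 -0.2018  0.0715] rot [3.140e+00 3.000e-03 2.041e+00] open 0.0424 turn [0.002 0.003 0.006] shift now [ 0.3 -0.9 29. ] after turn [ 0.3 -0.8 29. ]
```

Emit:
move_arm(increments=[[20,0,-1,12,0,0.003,0],[20,0,0,11,0,0,0],[20,0,0,5,0,0,0],[20,0,0,0,0,0,0]])

```text
time: 24.88
tool_pos: [0.6065, -0.203, 0.0443]
tool_rot: [3.137, 0.003, 2.041]
contact_force: [0.7, -0.2, -1.6]
opening: 0.0424
```

```bash
python3 - <<'E'
from h import *
go(.605,-.202,.0415,2.035);print(robot.observe()["contact_force"])
E
```

```text
t 24.88 pos [ 0.6065 -0.203   0.0443] rot [3.137e+00 3.000e-03 2.041e+00] open 0.0424 turn [0.005 0.003 0.006] shift now [ 1.5 -0.9  2.7] after turn [ 1.5 -0.9  2.8]
[ 0.72161218 -0.20103861 -1.63746519]
```

Emit:
move_arm(increments=[[20,0,0,2,0,0,0],[20,0,0,1,0,0,0],[20,0,0,0,0,0,0]])

```text
time: 25.25
tool_pos: [0.6077, -0.203, 0.0435]
tool_rot: [3.134, 0.006, 2.042]
contact_force: [0.5, 0.4, -2.2]
opening: 0.0424
```

Emit:
move_arm(increments=[[20,0,-1,3,0.006,0.005,0],[20,0,0,0,0,0,0],[20,0,0,0,0,0,0]])

```text
time: 25.62
tool_pos: [0.6084, -0.2035, 0.0434]
tool_rot: [3.137, 0.003, 2.042]
contact_force: [-0.4, 0.1, -1.8]
opening: 0.0425
```

Emit:
move_arm(increments=[[68,0,0,0,0,0,0],[68,0,0,0,0,0,0],[68,0,0,0,0,0,0],[68,0,0,-30,0,0,0],[68,0,0,-45,0,0,0],[68,0,0,-45,0,0,0],[68,0,0,-30,0,0,0],[68,0,0,0,0,0,0]])

```text
time: 26.62
tool_pos: [0.6071, -0.2038, 0.1959]
tool_rot: [3.139, 0.001, 2.041]
contact_force: [-0.3, 1.0, 0.2]
opening: 0.0679
```

```bash
python3 - <<'E'
from h import *
c=snap("wrist","w14",["pepper_mill_mid","spice_jar_mid"])
go(.449,-.064,.18,1.9)
for p in[(.605,-.202,.099),(.605,-.202,.009),(.449,-.066,.106)]:print(proj(c,p))
E
```

```text
pepper_mill_mid [297.1 194.1  61.4  67.7] 0.58
spice_jar_mid [519.7  88.5 119.   71.6] 0.97
spice_jar_mid [118.9  65.2 111.6  79.7] 0.88
spice_jar_mid [402.9  73.  109.   79.2] 0.6
t 26.77 pos [ 0.6053 -0.203   0.1917] rot [-3.139 -0.005  2.041] open 0.0679 turn [-0.003 -0.005  0.141] shift now [194.6 -76.4  12.8] after turn [ 182.  -103.    11.7]
(np.float64(329.7586140562964), np.float64(238.11257552909336))
(np.float64(328.737795595304), np.float64(212.00888697978615))
(np.float64(638.4352042854113), np.float64(121.38367006710175))
```

View pics/w14.png

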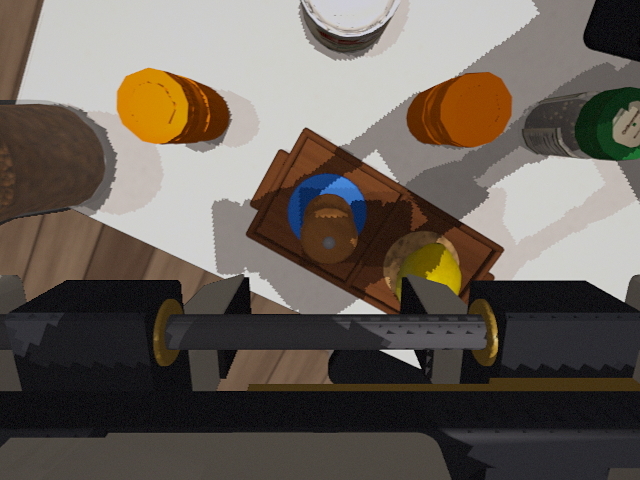

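The mill stands centred on the blue mat: knob at (328,241) against a predicted (330,238). The spice jar is next.

Emit:
move_arm(increments=[[75,50,-19,0,0,0,0],[75,50,-19,0,0,0,0],[75,50,-19,0,0,0,0],[75,35,-14,0,0,0,0],[75,0,0,0,0,0,0.18],[75,0,0,0,0,0,0.18],[75,0,0,0,0,0,0],[75,0,0,0,0,0,0]])

```text
time: 27.78
tool_pos: [0.4463, -0.0639, 0.1795]
tool_rot: [-3.114, -0.015, 1.675]
contact_force: [0.4, -0.6, 0.4]
opening: 0.0752
```

```bash
python3 - <<'E'
from h import *
c=snap("wrist","w15",["spice_jar_mid"])
go(.449,-.066,.18,1.68)
for p in[(.449,-.066,.106)]:print(proj(c,p))
E
```

```text
spice_jar_mid [287.6 200.2  68.5  90.2] 0.67
spice_jar_mid [143.9 232.6  96.3  76.6] 0.64
t 27.88 pos [ 0.4465 -0.064   0.1798] rot [-3.115 -0.015  1.674] open 0.0748 turn [-0.027 -0.015 -0.006] shift now [-2.2  2.3 -0.3] after turn [-2.3  2.3 -0.2]
(np.float64(320.7212832492155), np.float64(256.1756727866934))
```

View pics/w15.png

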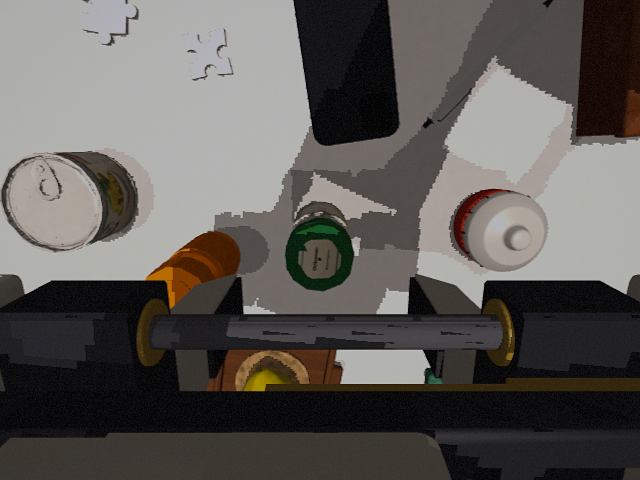

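The cap is at (320,254), matching the predicted (321,256). I'm descending now.

Emit:
move_arm(increments=[[75,-2,0,0,-0.026,-0.014,0],[75,0,0,0,0,0,0],[75,0,0,35,0,0,0],[75,0,0,30,0,0,0],[75,0,0,0,0,0,0]])

```text
time: 28.5
tool_pos: [0.4476, -0.0667, 0.1142]
tool_rot: [3.138, 0.002, 1.677]
contact_force: [-1.2, 0.9, 0.7]
opening: 0.0754
```

```bash
python3 - <<'E'
from h import *
go(.449,-.066,.056,1.68)
E
```

```text
t 28.5 pos [ 0.4476 -0.0667  0.1142] rot [3.138e+00 2.000e-03 1.677e+00] open 0.0754 turn [ 0.004  0.002 -0.003] shift now [ 0.7  1.2 58.2] after turn [ 0.6  1.5 58.2]
```

Emit:
move_arm(increments=[[75,0,0,20,0.003,0,0],[75,0,0,20,0,0,0],[75,0,0,16,0,0,0],[75,0,0,3,0,0,0],[75,0,0,0,0,0,0]])

```text
time: 29.12
tool_pos: [0.4523, -0.0683, 0.0598]
tool_rot: [3.132, 0.006, 1.678]
contact_force: [-0.1, -0.1, -0.3]
opening: 0.075
```

```bash
python3 - <<'E'
from h import *
go(.449,-.066,.056,1.68)
E
```

```text
t 29.12 pos [ 0.4523 -0.0683  0.0598] rot [3.132 0.006 1.678] open 0.075 turn [ 0.01   0.006 -0.002] shift now [ 2.7 -3.1  3.7] after turn [ 2.7 -3.   3.8]
```

Emit:
move_arm(increments=[[75,2,-3,3,0.009,0.006,0],[75,0,0,0,0,0,0],[20,0,0,0,0,0,0],[20,0,0,0,0,0,0],[20,0,0,0,0,0,0],[20,0,0,0,0,0,0],[20,0,0,0,0,0,0],[20,0,0,0,0,0,0]], newtons=20)

```text
time: 30.12
tool_pos: [0.45, -0.0669, 0.0585]
tool_rot: [3.138, 0.001, 1.679]
contact_force: [-0.8, -0.8, -1.0]
opening: 0.0449
```

```bash
python3 - <<'E'
from h import *
go(.635,.117,.09,1.68)
E
```

```text
t 30.12 pos [ 0.45   -0.0669  0.0585] rot [3.138e+00 1.000e-03 1.679e+00] open 0.0449 turn [ 0.004  0.001 -0.001] shift now [162.9 203.8 -30.9] after turn [162.6 203.9 -31.5]
```

Emit:
move_arm(increments=[[20,0,0,-20,0,0,0],[20,0,0,-35,0,0,0],[20,0,0,-10,0,0,0],[20,32,40,0,0,0,0],[20,32,40,0,0,0,0],[20,32,40,0,0,0,0],[20,32,40,0,0,0,0],[20,28,36,0,0,0,0],[20,0,0,0,0,0,0],[20,0,0,0,0,0,0]])

```text
time: 31.38
tool_pos: [0.6294, 0.1138, 0.1167]
tool_rot: [-3.134, -0.0, 1.676]
contact_force: [0.1, -0.6, -0.4]
opening: 0.0446
```

```bash
python3 - <<'E'
from h import *
c=snap("wrist","w16");s=robot.observe();print(s["contact_force"])
go(.635,.117,.0685,1.68)
R=Ro.from_euler("xyz",s["tool_rot"]);print(proj(c,s["tool_pos"]+R.apply([0,0,-.0475])))
for p in[(.635,.117,.009),(.622,.223,.099)]:print(proj(c,p))
E
```

```text
[-0.20628865 -0.59000268 -0.9684147 ]
t 31.43 pos [0.6293 0.1137 0.1168] rot [-3.134e+00 -1.000e-03  1.675e+00] open 0.0449 turn [-0.008 -0.001 -0.005] shift now [ 2.7  6.4 48.3] after turn [ 2.7  6.  48.3]
(np.float64(326.7470194139143), np.float64(358.43858404390716))
(np.float64(329.5266965883066), np.float64(244.55994863893253))
(np.float64(546.2356874148747), np.float64(290.7246084622213))
```

View pics/w16.png

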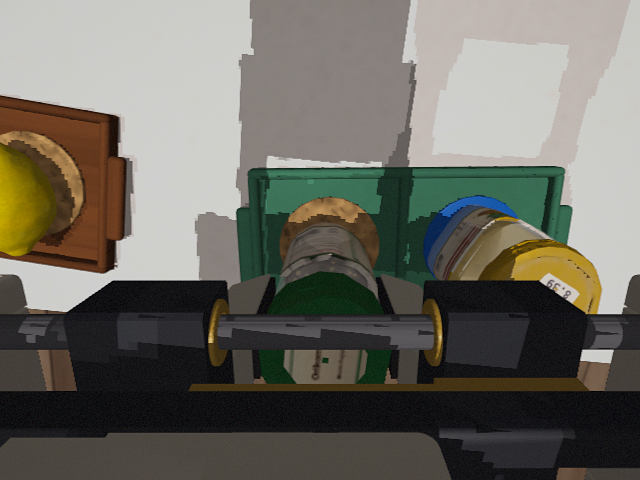

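The jar is held upright (cap at about (327,359) as predicted), and the cork mat at (330,247) matches its prediction.

Emit:
move_arm(increments=[[20,2.5,6,0,-0.007,0,0],[20,0,0,0,0,0,0],[20,0,0,20,0,0,0],[20,0,0,12,0,0,0],[20,0,0,0,0,0,0]])

```text
time: 32.05
tool_pos: [0.6346, 0.1141, 0.0854]
tool_rot: [3.141, -0.0, 1.672]
contact_force: [-0.3, -0.1, -0.7]
opening: 0.0449
```

```bash
python3 - <<'E'
from h import *
go(.635,.117,.068,1.68)
E
```

```text
t 32.05 pos [0.6346 0.1141 0.0854] rot [ 3.141 -0.     1.672] open 0.0449 turn [ 0.001 -0.    -0.008] shift now [ 2.9  0.7 17.4] after turn [ 2.9  0.7 17.4]
```

Emit:
move_arm(increments=[[20,3,0,8,0,0,0],[20,0,0,6,0,0,0],[20,0,0,3,0,0,0],[20,0,0,0,0,0,0]])

```text
time: 32.55
tool_pos: [0.635, 0.1173, 0.0685]
tool_rot: [3.139, -0.0, 1.672]
contact_force: [0.9, -0.0, -1.1]
opening: 0.0451
```

```bash
python3 - <<'E'
from h import *
go(.635,.117,.068,1.68);print(robot.observe()["contact_force"])
E
```

```text
t 32.55 pos [0.635  0.1173 0.0685] rot [ 3.139 -0.     1.672] open 0.0451 turn [ 0.003 -0.    -0.008] shift now [-0.3 -0.   0.5] after turn [-0.3 -0.   0.5]
[ 0.92700992 -0.04861922 -1.14100019]
```

Emit:
move_arm(increments=[[20,0,0,1.5,0,0,0],[20,0,0,0,0,0,0],[66,0,0,0,0,0,0],[66,0,0,0,0,0,0],[66,0,0,0,0,0,0],[66,0,0,-30,0,0,0],[66,0,0,-45,0,0,0],[66,0,0,-45,0,0,0],[66,0,-30,-20,0,0,0],[66,0,-50,0,0,0,0],[66,0,-50,0,0,0,0],[66,0,0,0,0,0,0]])

```text
time: 34.05
tool_pos: [0.5017, 0.1036, 0.2111]
tool_rot: [3.137, 0.0, 1.671]
contact_force: [1.1, -0.4, 0.6]
opening: 0.0663
```

```bash
python3 - <<'E'
from h import *
s=snap("side","s17",names[:4]+names[8:]);c=snap("top","t17",names[:4]+names[8:])
T=[("spice",.635,.117,.009,.115),("gold",.622,.223,.009,.099),("mill",.605,-.202,.009,.099),("lemon",.613,-.096,.037,.037)]
for k in (s,c):
    for n,x,y,a,b in T:print(n,np.round(proj(k,(x,y,a))),np.round(proj(k,(x,y,b))))
cv2.imwrite("pics/s17z.png",cv2.resize(cv2.imread("pics/s17.png")[140:340,210:440],None,fx=3,fy=3,interpolation=2))
cv2.imwrite("pics/t17z.png",cv2.resize(cv2.imread("pics/t17.png")[160:320,130:500],None,fx=2.15,fy=2.15,interpolation=3))
E
```

```text
lemon_mid [351.9 236.6  23.5  23.7] 0.8
pepper_mill_mid [373.8 242.8  17.7  40.7] 0.96
spice_jar_mid [314.8 241.1  24.   40.2] 0.9
spice_jar_mid [327.6 192.3  15.1  40.4] 0.89
spice_jar_mid [393.6 268.4  22.8  55.2] 0.7
gold_jar_mid [303.8 183.   22.8  40.1] 0.82
timer_mid [252.2 224.8  28.5  31.6] 0.88
tin_mid [310.  282.   36.4  44.4] 0.7
lemon_mid [340.4 207.4  21.8  26.9] 0.92
lemon_mid [397.9 267.4  28.1  28.1] 0.63
lemon_mid [374.6 213.3  22.8  24.6] 0.55
pepper_mill_mid [378.1 213.5  19.5  18.2] 0.58
spice_jar_mid [424.4 219.3  24.8  23.8] 0.89
spice_jar_mid [362.9 251.7  23.1  22.8] 0.87
gold_jar_mid [376.4 214.8  19.4  20.1] 0.38
timer_mid [279.9 276.1  22.5  14. ] 0.53
tin_mid [399.1 265.9  26.8  29.2] 0.9
spice [332. 228.] [332. 193.]
gold [313. 217.] [313. 188.]
mill [379. 281.] [381. 245.]
lemon [361. 251.] [361. 251.]
spice [279. 218.] [276. 210.]
gold [244. 222.] [239. 216.]
mill [386. 227.] [390. 221.]
lemon [351. 222.] [351. 222.]
```

View pics/s17z.png

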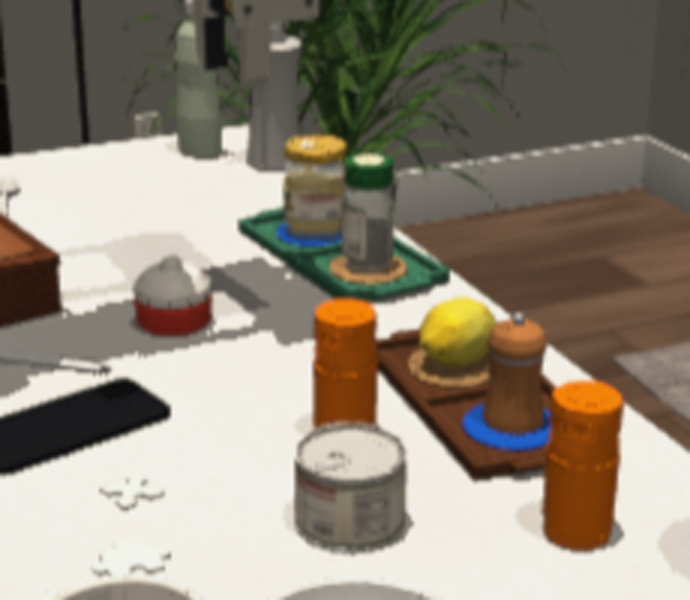

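View pics/t17z.png

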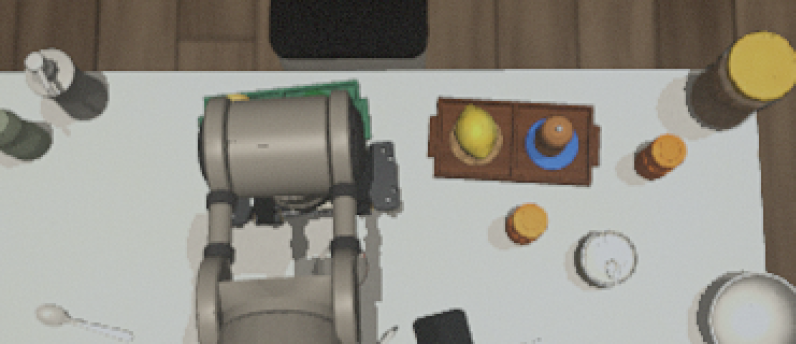

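```bash
python3 - <<'E'
from h import *
c=snap("wrist","w18")
c=robot.read_camera("top");m=cv2.inRange(cv2.cvtColor(c["img"],cv2.COLOR_RGB2HSV),(20,130,60),(35,255,255));m[:, :330]=0;m[:,370:]=0;m[:200]=0;m[250:]=0
n,l,st,ce=cv2.connectedComponentsWithStats(m);i=1+np.argmax(st[1:,4]);print(st[i],at_z(c,*ce[i],.037),at_z(c,st[i][0]+st[i][2]/2-.5,st[i][1]+st[i][3]/2-.5,.037))
print("tin",at_z(c,411,279,.058))
E
```

```text
[342 208  19  26 346] [ 0.61834803 -0.09721443  0.037     ] [ 0.61891465 -0.09667964  0.037     ]
tin [ 0.44430847 -0.26267876  0.058     ]
```

Emit:
move_arm(increments=[[66,0,-40,0,0,0,0],[66,0,-40,-20,0,0,0],[66,0,-20,-20,0,0,0],[66,0,0,0,0,0,0],[66,0,0,0,0,0,0]])

```text
time: 35.48
tool_pos: [0.4032, 0.0933, 0.2503]
tool_rot: [3.135, 0.0, 1.671]
contact_force: [1.0, 0.3, 0.4]
opening: 0.0657
```

```bash
python3 - <<'E'
from h import *
c=snap("wrist","w19");print(robot.observe()["tool_pos"])
t=snap("top","t19")
cv2.imwrite("pics/t19z.png",cv2.resize(cv2.imread("pics/t19.png")[160:320,130:500],None,fx=2.15,fy=2.15,interpolation=3))
for p in[(.635,.117,.009),(.635,.117,.115),(.622,.223,.009),(.622,.223,.099)]:print(np.round(proj(c,p)),(np.array(proj(t,p))-[130,160])*2.15)
E
```

```text
[0.40322409 0.09331904 0.2502583 ]
[326. 389.] [320.87924942 123.79544379]
[326. 461.] [313.48389541 106.47765038]
[413. 387.] [244.95270873 133.35263468]
[433. 446.] [233.48840583 119.47218046]
```

View pics/t19z.png

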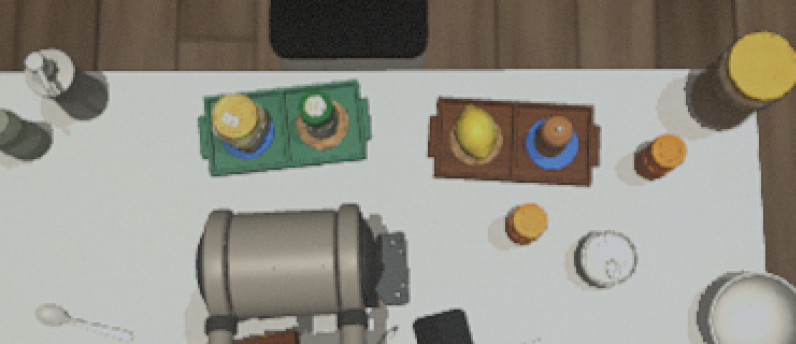

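View pics/w19.png

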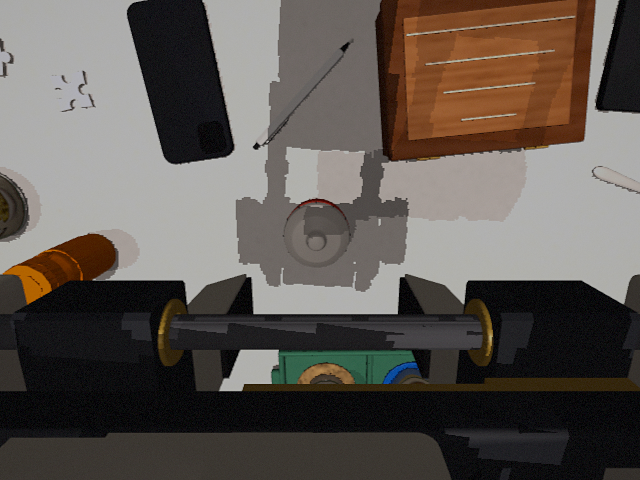

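```bash
python3 -c "
from h import *
print(robot.hand_in()); print(robot.observe()['time'])"
```

```text
the job is handed in; nothing more can be done
None
the job is handed in; nothing more can be done
```

All four things are on their mats and released, and I handed the job in at about 35.6 s of the 120 s allowed. The hand-in reported no verdict.

**Placement:** The lemon is on the dark tray's cork mat and the mill on its blue mat. On the green tray, the green-capped jar is on the cork mat and the gold-lidded jar on the blue mat.

**Last checks:** The final pictures put each one within about 3–6 mm of its mat's middle, against the 15 mm limit. The lemon and the gold jar are the furthest off, at about 5 mm. The mill and both jars look upright.

**Bystanders:** I measured the tin only roughly, and it was where it started. The timer I checked only by eye, and it looked unmoved. The orange look-alikes were not touched, and at hand-in the gripper was open and about 25 cm above the worktop.

**Disagreements:**
- While holding the gold jar, the gripper read about 72 mm for a jar 61 mm across, but the lift picture showed it held firmly.
- For the gold jar's final position, the overhead and wrist cameras differed by a few millimetres.
- While I turned the mill, the last joint came within 0.006 rad of its limit without passing it; I turned it back before placing.

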